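Feel the test cover onto its hidden pin and hold it pressed

TASK

Pick up the blue test cover by its black grip, line it up lengthwise with the spring-loaded test nest and set it on the nest's locating pin with its middle about 30 mm off the nest's middle, towards either end. Keeping it pressed on the pin, slide it along the nest until the hole under it drops over the pin, then press the cover flat onto the board and the nest plate fully down to its stop. Finish while still holding the cover by its grip and pressing it down there, and leave the other things where they lie.

Things in the scene. Friction and masses are not known exactly. Their poses are not given: they have to be found in the camera images.
- cover: Loose blue cover, about 0.2 kg: plate 60 (x) x 130 (y) x 14 mm (z), black upright grip on its middle 18 (x) x 56 (y) mm, z 14 to 48 mm. Origin: centre of the underside, z up, y lengthwise. At the origin the underside has a round hole 14 mm across, chamfer 1.5 mm, 14 mm deep, closed on top by the grip. Same either way round. Starts flat on the mat, grip up.
- nest: Fixed test nest: grey base 96 (x) x 170 (y) x 14 mm with a sprung plate and on it a steel locating pin, 10 mm across, 8 mm tall, top chamfered. The pin stands on the plate's lengthwise centre line (x = 0), clamped anywhere within 12 mm either side of the middle; its place is not given. Origin: centre of the base's underside, z up, y lengthwise.
- nest_mid (a point): Middle of the top face of the nest's sprung aluminium plate, 78 (x) x 150 (y) mm, with a green bare board let in flush; the pin rises 8 mm above this face. Moves with the plate; unpressed it is 44 mm above the mat. x across, y lengthwise, z up, as the nest's axes.
- nest_plate (a joint): How far the sprung plate, with the pin, is pushed straight down (m): 0 = up, 0.012 = on its stop. The spring needs about 2 N to start, 5 N at 4 mm, 10.5 N at 12 mm, and lifts the plate back when let go. So when the hole finds the pin under a light push, the plate springs up and the load goes.
- gauge: Bystander: steel gauge block 10x35x30 mm, origin under its centre. Leave alone.
- blue_relay: Bystander: small blue relay 20x28x16 mm, origin under its centre. Leave alone.
- spool: Bystander: blue and white solder spool, 60 mm across, 31 mm high, origin under its centre. Leave alone.
- tape: Bystander: yellow tape roll, 56 mm across, 18 mm high, origin under its centre. Leave alone.

How it is judged:
By the outcome, as a careful person would: the job done as asked, in the order asked, and still so for the second after the job is handed in, while the arm keeps its last pose, push and grip.
It also fails if it takes over 48 s, if anything falls off the work surface, if the arm or the gripper's body presses on something with over 40 N, if the wrist force passes 120 N, or if a joint passes its speed limit or range.

ROBOT

A 7-joint arm with a two-finger parallel gripper is mounted at the origin on a cart in front of the work surface, level with it; the furniture and walls round the work are solid. World frame = base frame: x ahead of the robot, y to its left, z up, the work surface at z = 0. Lengths are in m, angles in degrees, forces in N, time in s.
With the tool pointing down it reaches from about 0.4 to 0.9 m from the base axis. Payload 5.5 kg.
Tool frame: the origin (TCP) lies midway between the tips of the shut fingers; the grasp point (between the pads) lies 19 mm behind it (arm.grasp_offset is the distance from the TCP to the grasp point, in m); z points along the fingers, y is the line along which they close (so a half turn about z gives the same grasp; the last joint's range is limited). The gripper opens to 85 mm and grips with 20 to 120 N. Pads are 22 mm wide; open, the fingers measure 114 mm over their backs; the gripper's body (76 mm by 85 mm) begins 54 mm behind the grasp point. The pads swing forward as they close: fully open they stand 13 mm farther back than shut.
Start: joints at [60.86, 28.699, -24.465, 88.831, 12.651, 65.22, -12.049], TCP at [0.453, -0.466, 0.231] pointing down, gripper open.
Joint ranges: [-164.97, 164.97], [-17.58, 116.51], [-87.97, 89.64], [11.32, 138.91], [-80.73, 260.73], [10.89, 115.49], [-147.41, 147.41]. Speed limits (degrees/s): [147.25, 147.25, 180, 180, 180, 180, 180].

INTERFACE

Orientations are given as a 3x3 rotation matrix whose columns are the frame's x, y, z axes.
In Python, from bench import arm gives the robot as it stands. Calls block until the motion is done:
- arm.goto(position, orientation): joint-space move of the TCP to a pose.
- arm.move_linear(position, frame=None, feed=0.15): straight line of the TCP; frame=None keeps the orientation; feed is the mean speed in m/s.
- arm.move_j(angles): joint-space move.
- arm.open_gripper() and arm.grab(): open the fingers fully, or close them until they stop; the grip force is fixed at half the most.
- arm.wait(seconds).
- arm.ik(position, orientation): joint angles nearest the present ones, or None.
- arm.sense(): the state.
- arm.snapshot(name): name is "scene" or "top"; returns a dict with "image" (480x640x3 uint8, red, green, blue), "K" (3x3 intrinsics, pixels), "rvec" (rotation vector, rad) and "tvec" (3), from world to camera coordinates, as OpenCV has them. Camera axes: x right, y down, z forward; pixel columns grow to the right and rows downward; lengths in m; the calibration is good to about 2 mm. A picture is of the moment at which its call begins. There is no depth.
A pose or a line that the arm cannot do raises arm.Unreachable and nothing moves.
- arm.sign_off(): hands the job in; it is judged then, once.
The state is a dict: "t": time; "q": joint angles; "joint_velocities": joint speeds; "joint_efforts": joint torques, N m; "position": TCP position; "eef_rot": TCP orientation; "wrist_force": force on the tool from outside, world axes, zero at the start; "wrist_torque": the same for the moment, N m; "grip_width": finger opening in m; "gripper_force": force on a finger pad.
Only numpy, scipy, OpenCV 4.12 (cv2) and the standard library are available. Lean on these libraries where they do the work, as an engineer would, in place of code of your own. Each camera call takes 0.05 s, during which the arm holds its last target. There are 200 camera calls.

## Working session

There is one attempt and no reset: what is moved stays moved. The work goes in short steps, each a Python script; the robot and the scene stay as the last script left them, time stands still between calls to the robot, and variables do not carry over. Pictures are saved under pics/ and viewed, at most 10 in all, crops included, and the job is handed in when it is done.

```bash
mkdir -p pics; ls; python3 - <<'E'
from bench import arm
import cv2,pickle
for n in("scene","top"):
    s=arm.snapshot(n); pickle.dump(s,open(n+".pkl","wb")); cv2.imwrite(f"pics/{n}0.png",s["image"][:,:,::-1])
    print(n,s["K"],s["rvec"],s["tvec"])
print(arm.sense())
E
```

```text
pics
scene [[492.7792167    0.         325.00923594]
 [  0.         492.7792167  242.29389649]
 [  0.           0.           1.        ]] [ 1.40760286  2.02691554 -0.97097174] [ 0.31935318 -0.24308702  1.23517081]
top [[493.01595683   0.         331.86361299]
 [  0.         493.01595683 232.24788145]
 [  0.           0.           1.        ]] [ 2.19598742 -2.15270885  0.08672729] [-0.12482051  0.55365024  0.85181208]
{'t': 0.1, 'q': array([ 60.8609269 ,  28.74984001, -24.45307451,  88.8841087 ,
        12.65164961,  65.2217194 , -12.0487692 ]), 'joint_velocities': array([ 0.06202653, -0.1093886 , -0.09671022, -0.14730305, -0.01906514,
       -0.05419353, -0.05794578]), 'joint_efforts': array([-1.00672961e-02, -5.70818532e+01, -5.83866119e+00, -2.81748855e+01,
        1.03706014e-02,  5.57139603e-03,  4.07056268e-05]), 'position': array([ 0.45283685, -0.46543206,  0.23035584]), 'eef_rot': array([[ 7.16647718e-01,  6.97434277e-01, -1.21520035e-03],
       [ 6.97435335e-01, -7.16646523e-01,  1.30947321e-03],
       [ 4.24024017e-05, -1.78595465e-03, -9.99998404e-01]]), 'wrist_force': array([0.50048245, 0.11789634, 0.00129602]), 'wrist_torque': array([-0.03231181,  0.05511843, -0.04439038]), 'gripper_force': 0.0, 'grip_width': 0.08564090654525486}
```

View pics/top0.png

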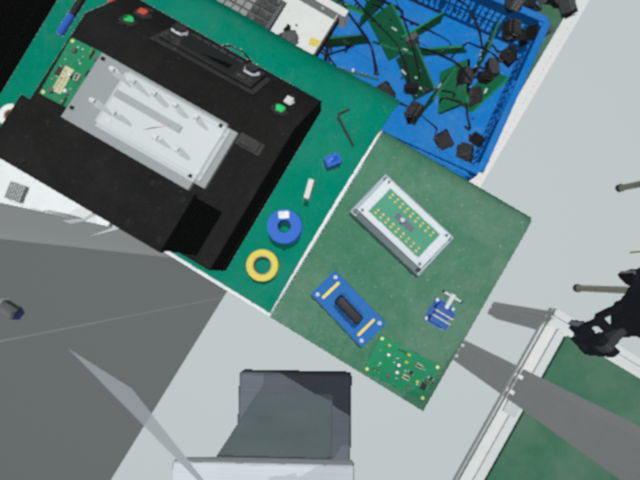

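View pics/scene0.png

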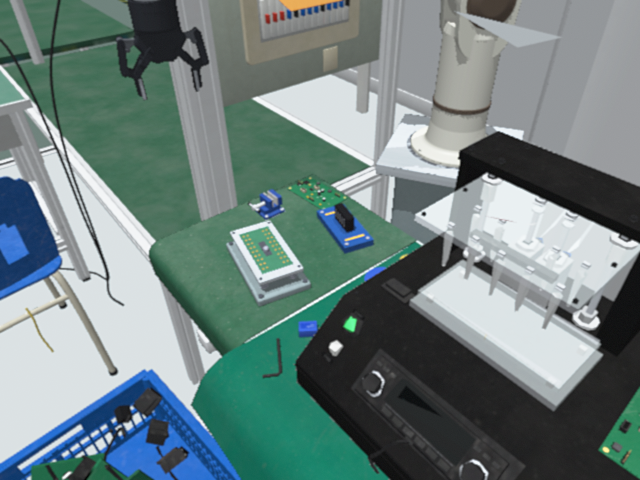

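The top view shows the cover at about (347,307) with its black grip, the nest at (402,224), the spool at (284,227) and the tape at (262,265). The scene view shows the cover at (345,228) and the nest at (268,260).

```bash
cat > h.py <<'E'
import numpy as np,cv2,pickle
def ray(s,uv,z):
    R=cv2.Rodrigues(np.array(s["rvec"],float))[0];t=np.array(s["tvec"],float).ravel()
    uv=np.array(uv,float).reshape(-1,2)
    d=np.c_[uv,np.ones(len(uv))]@np.linalg.inv(s["K"]).T@R
    c=-R.T@t
    return (c+d*((z-c[2])/d[:,2])[:,None])[:,:2]
def big(m,roi):
    x0,y0,x1,y1=roi;k=np.zeros_like(m);k[y0:y1,x0:x1]=m[y0:y1,x0:x1]
    c=cv2.findContours(k,cv2.RETR_EXTERNAL,cv2.CHAIN_APPROX_NONE)[0]
    return max(c,key=cv2.contourArea).reshape(-1,2)
def rect(s,cnt,z):
    P=(ray(s,cnt,z)*1000).astype(np.float32)
    (c,(w,h),a)=cv2.minAreaRect(P)
    if w>h: a+=90;w,h=h,w
    return np.array(c)/1000,(w,h),(a+90)%180   # lengthwise direction angle in world
E
python3 - <<'E'
from h import *
ims=[]
for n,rc,rn in(("top",(300,262,392,352),(340,165,465,285)),("scene",(310,198,380,255),(220,215,315,310))):
    s=pickle.load(open(n+".pkl","rb"));im=s["image"];hsv=cv2.cvtColor(im,cv2.COLOR_RGB2HSV)
    blue=cv2.inRange(hsv,(100,110,50),(130,255,255)); blue=cv2.morphologyEx(blue,cv2.MORPH_CLOSE,np.ones((3,3)))
    gry=cv2.inRange(hsv,(0,0,140),(180,45,255))
    blk=cv2.inRange(hsv,(0,0,0),(180,255,60))
    o=im.copy()
    for nm,m,r,z in(("cover",blue,rc,.014),("nest",gry,rn,.044),("grip",blk,rc,.048)):
        c=big(m,r);print(n,nm,rect(s,c,z));cv2.drawContours(o,[c.reshape(-1,1,2)],-1,(255,0,0),1)
    x0,y0,x1,y1=rn; a=cv2.resize(im[y0:y1,x0:x1],(400,400),interpolation=cv2.INTER_CUBIC)
    b=cv2.resize(o[y0:y1,x0:x1],(400,400),interpolation=cv2.INTER_NEAREST); ims.append(np.hstack([a,b])[:300*2])
v=np.vstack(ims);cv2.imwrite("pics/n1.png",cv2.resize(v,(600,600))[:,:,::-1])
E
```

```text
top cover (array([ 0.4221853 , -0.14474899]), (62.03070831298828, 130.93374633789062), 45.04670333862305)
top nest (array([ 0.57139746, -0.23486157]), (91.58544921875, 163.61624145507812), 47.67815399169922)
top grip (array([ 0.42178909, -0.14295168]), (13.284103393554688, 52.20037078857422), 40.02995681762695)
scene cover (array([ 0.42891855, -0.14116095]), (68.24085998535156, 144.7950439453125), 44.99736785888672)
scene nest (array([ 0.59323853, -0.22890361]), (96.29874420166016, 193.4838409423828), 47.3149299621582)
scene grip (array([ 0.44323602, -0.13666995]), (29.930255889892578, 84.27926635742188), 44.65549850463867)
```

View pics/n1.png

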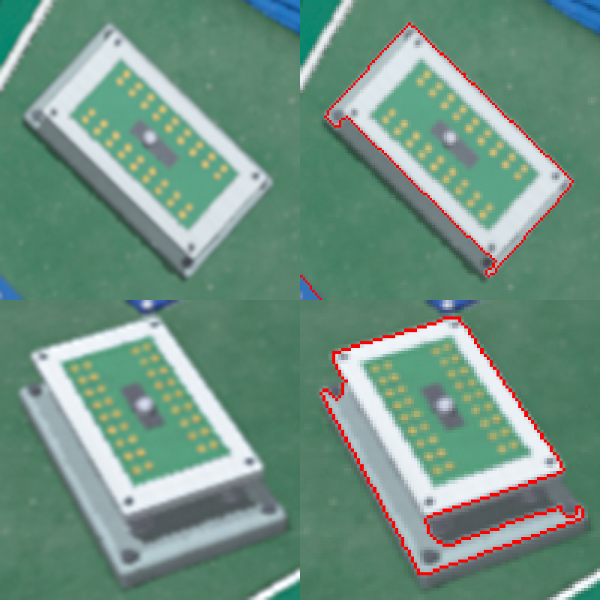

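The crops show the nest plate, the board and the pin (top view about (402,220), in a dark slot); the mask spilled onto the base, so I'll tighten it.

```bash
python3 - <<'E'
from h import *
for n,rn,pr in(("top",(340,165,465,285),(395,213,410,227)),("scene",(220,215,315,310),(255,235,278,256))):
    s=pickle.load(open(n+".pkl","rb"));im=s["image"];hsv=cv2.cvtColor(im,cv2.COLOR_RGB2HSV)
    for t in(195,208,220):
        c=big(cv2.inRange(hsv,(0,0,t),(180,45,255)),rn);print(n,t,rect(s,c,.044))
    g=cv2.cvtColor(im,cv2.COLOR_RGB2GRAY)
    m=cv2.inRange(hsv,(0,0,170),(180,50,255))
    x0,y0,x1,y1=pr
    p=big(m,pr);mu=p.mean(0);print("pin",mu,len(p),ray(s,mu,.050))
    if n=="top": print("bystanders",ray(s,[[284,227],[262,265],[333,160],[308,188],[441,312]],.02))
E
```

```text
top 195 (array([ 0.57563519, -0.23731848]), (77.7345962524414, 155.92391967773438), 47.51558303833008)
top 208 (array([ 0.57449677, -0.23824777]), (76.43980407714844, 149.2577667236328), 47.58049011230469)
top 220 (array([ 0.57446643, -0.2384115 ]), (74.99637603759766, 147.93487548828125), 47.56499481201172)
pin [402.15384615 219.23076923] 13 [[ 0.57864641 -0.23467488]]
bystanders [[ 0.56404632 -0.02813595]
 [ 0.49559113  0.00897125]
 [ 0.6872555  -0.1131672 ]
 [ 0.63527135 -0.06927185]
 [ 0.41956502 -0.30818305]]
scene 195 (array([ 0.5752301 , -0.23703391]), (78.44290161132812, 150.59548950195312), 47.46084213256836)
scene 208 (array([ 0.57503992, -0.23694478]), (77.5947265625, 149.730224609375), 47.40886306762695)
scene 220 (array([ 0.57498889, -0.2367554 ]), (76.78790283203125, 149.01463317871094), 47.48196792602539)
pin [265.18181818 247.36363636] 11 [[ 0.57730489 -0.23391507]]
```

Nest middle is about (0.575, -0.2375) at 47.5°, with the pin about 4.5 mm towards +y. The cover is at (0.422, -0.1447) at 45°. Now the grasp.

```bash
cat >> h.py <<'E'
def ori(th):
    a=np.radians(th-90);y=np.array([np.cos(a),np.sin(a),0]);z=np.array([0,0,-1.]);return np.c_[np.cross(y,z),y,z]
N=np.array([.5748,-.2375]);TH=47.5;U=np.array([np.cos(np.radians(TH)),np.sin(np.radians(TH))])
def st(arm,m=""):
    s=arm.sense();print(m,round(s["t"],2),s["position"].round(4),s["wrist_force"].round(2),s["wrist_torque"].round(3),round(s["grip_width"],4),round(float(np.max(s["gripper_force"])),1));return s
E
python3 - <<'E'
from h import *;from bench import arm
c=[.4222,-.1447]
arm.goto([*c,.13],ori(45)); st(arm)
arm.move_linear([*c,.021],feed=.1); st(arm,"down")
arm.grab(); st(arm,"grab")
arm.move_linear([*c,.12],feed=.1); arm.wait(.2); st(arm,"lift")
s=arm.snapshot("scene");cv2.imwrite("pics/l.png",s["image"][130:330,200:460,::-1])
E
```

```text
1.38 [ 0.4233 -0.1461  0.1306] [0.19 0.21 0.52] [-0.063  0.041  0.023] 0.0855 0.0
down 2.62 [ 0.4227 -0.1448  0.0215] [0.03 0.5  0.36] [-0.017  0.019 -0.007] 0.0854 0.0
grab 3.25 [ 0.4224 -0.1448  0.0213] [-0.14  0.56  5.88] [ 0.017  0.226 -0.005] 0.0169 58.9
lift 4.59 [ 0.4218 -0.1445  0.1195] [ 0.21  0.54 -2.89] [ 0.027 -0.031  0.025] 0.0169 58.5
```

View pics/l.png

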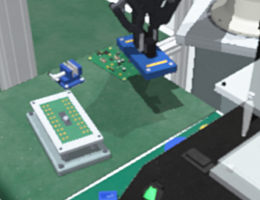

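The cover is held level by its grip at crop (147,55). Next, hover at +30 mm and check it from both cameras.

```bash
python3 - <<'E'
from h import *;from bench import arm
p=N+U*.030
arm.goto([*p,.12],ori(TH)); arm.wait(.4); x=st(arm)
v=[]
for n in("top","scene"):
    s=arm.snapshot(n);hsv=cv2.cvtColor(s["image"],cv2.COLOR_RGB2HSV)
    R=cv2.Rodrigues(np.array(s["rvec"]))[0]
    uv=cv2.projectPoints(np.array([[*p,.11]]),s["rvec"],s["tvec"],s["K"],None)[0].ravel().astype(int)
    r=(max(uv[0]-80,0),max(uv[1]-70,0),uv[0]+80,uv[1]+70)
    m=cv2.morphologyEx(cv2.inRange(hsv,(100,110,40),(130,255,255)),cv2.MORPH_CLOSE,np.ones((9,9)))
    c=big(m,r);zt=x["position"][2]-.0213+.014
    q=rect(s,c,zt);print(n,q,"along/across mm",(q[0]-x["position"][:2])@U*1e3,(q[0]-x["position"][:2])@[-U[1],U[0]]*1e3)
    o=s["image"].copy();cv2.drawContours(o,[c.reshape(-1,1,2)],-1,(255,0,0),1)
    v.append(cv2.resize(o[r[1]:r[3],r[0]:r[2]],(400,350)))
cv2.imwrite("pics/hov.png",np.hstack(v)[:,:,::-1])
E
```

```text
5.82 [ 0.5948 -0.2154  0.1204] [-0.44 -0.81 -2.24] [-0.009  0.003  0.027] 0.0172 58.6
top (array([ 0.62003778, -0.18672495]), (53.35313034057617, 61.976497650146484), 136.3456153869629) along/across mm 38.20153597807539 0.7525228013239554
scene (array([ 0.59851385, -0.20789551]), (71.95539855957031, 147.147216796875), 46.96933364868164) along/across mm 8.051606372044976 2.319000599368451
```

View pics/hov.png

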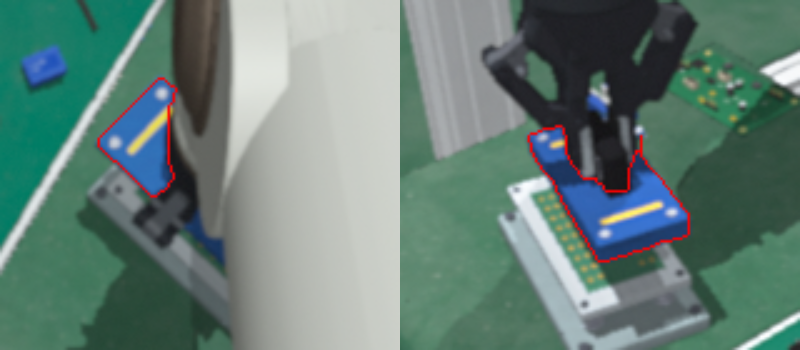

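The visible end puts the cover's middle on the TCP within about 1 mm, aligned with the nest. Lower onto the pin, watching the force.

```bash
cat >> h.py <<'E'
def fz(arm,n=4):
    a=[]
    for _ in range(n): arm.wait(.03);a.append(arm.sense()["wrist_force"][2])
    return float(np.mean(a))
E
python3 - <<'E'
from h import *;from bench import arm
p=N+U*.030
arm.move_linear([*p,.080],frame=ori(TH),feed=.08);arm.wait(.3)
f0=fz(arm,8);open("tare","w").write(str(f0));print("tare",f0)
z=.080
while z>.064:
    z-=.001;arm.move_linear([*p,z],feed=.02);f=fz(arm)-f0
    print(round(z,4),round(f,2))
    if f>4: break
open("z","w").write(str(z));st(arm)
s=arm.snapshot("scene");cv2.imwrite("pics/c.png",cv2.resize(s["image"][190:330,190:350,::-1],(640,560)))
E
```

```text
tare -2.0507052213236086
0.079 0.15
0.078 0.21
0.077 -0.23
0.076 0.1
0.075 -0.21
0.074 -0.17
0.073 1.8
0.072 3.12
0.071 3.97
0.07 4.65
 10.97 [ 0.5953 -0.2154  0.0701] [0.65 0.27 2.49] [-0.034 -0.157 -0.05 ] 0.0169 59.2
```

View pics/c.png

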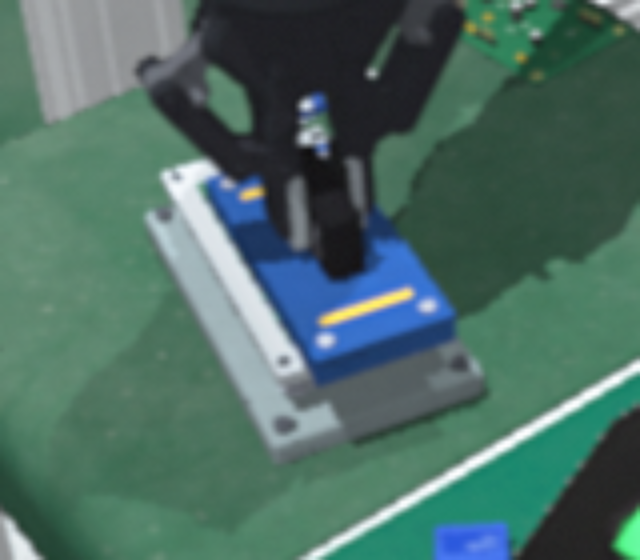

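Contact came at z 0.073 as expected, with the cover parallel and resting on the pin. Now slide.

```bash
python3 - <<'E'
from h import *;from bench import arm
f0=float(open("tare").read());z=float(open("z").read())
for a in [.026,.022,.018,.014,*np.arange(.012,-.0101,-.001)]:
    arm.move_linear([*(N+U*a),z],frame=ori(TH),feed=.02);f=fz(arm)-f0
    s=arm.sense();d=s["position"][:2]-N
    print(round(a*1e3),round(f,2),"al %.1f ac %.1f"%(d@U*1e3,d@[-U[1]*1e3,U[0]*1e3]))
    if f<1.2: break
st(arm)
E
```

```text
26 4.05 al 26.0 ac 0.1
22 4.56 al 21.5 ac 0.0
18 4.4 al 17.7 ac -0.0
14 5.17 al 13.6 ac -0.0
12 4.25 al 11.9 ac -0.0
11 4.24 al 11.1 ac 0.0
10 4.18 al 9.9 ac 0.0
9 1.63 al 6.8 ac 0.1
8 -1.33 al 6.8 ac 0.4
 14.87 [ 0.5791 -0.2323  0.0693] [-2.16 -2.72 -4.53] [-0.715  0.48  -0.003] 0.0173 58.5
```

```bash
python3 - <<'E'
from h import *;from bench import arm
f0=float(open("tare").read())
arm.wait(.3);st(arm,"settled")
a=.0055
arm.move_linear([*(N+U*a),.0695],frame=ori(TH),feed=.02);arm.wait(.2);st(arm,"centre")
for z in(.068,.0665,.065,.063,.061,.059):
    arm.move_linear([*(N+U*a),z],feed=.02);f=fz(arm)-f0
    s=arm.sense();d=s["position"][:2]-N
    print(z,s["position"][2].round(4),round(f,2),s["wrist_force"].round(1),"al %.1f ac %.1f"%(d@U*1e3,d@[-U[1]*1e3,U[0]*1e3]))
    if f>9: break
E
```

```text
settled 15.17 [ 0.5793 -0.2322  0.0695] [-2.21 -4.76 -4.7 ] [-0.972  0.724 -0.02 ] 0.0165 58.5
centre 15.64 [ 0.5792 -0.2327  0.0699] [ 0.97  0.6  -2.37] [-0.004  0.048  0.01 ] 0.0168 58.9
0.068 0.068 -0.22 [-0.5 -0.5 -1.9] al 5.7 ac 0.0
0.0665 0.0665 -0.18 [-0.  -0.6 -2.8] al 5.5 ac 0.0
0.065 0.0653 2.79 [-0.  -0.9  0.9] al 5.7 ac -0.3
0.063 0.0632 3.39 [ 0.5 -0.3  1.9] al 5.7 ac -0.3
0.061 0.0612 5.08 [ 0.9 -0.3  2.7] al 5.7 ac -0.3
0.059 0.0592 6.46 [ 1.8 -0.1  4.1] al 5.7 ac -0.3
```

No load until the underside is level with the board (0.0653), so the pin is inside the hole. Press on to the stop.

```bash
python3 - <<'E'
from h import *;from bench import arm
f0=float(open("tare").read());a=.0055
for z in(.057,.055,.054,.0533,*np.arange(.0528,.045,-.0005)):
    arm.move_linear([*(N+U*a),z],feed=.02);f=fz(arm)-f0
    s=arm.sense()
    print(round(z,4),s["position"][2].round(4),round(f,2),s["wrist_force"].round(1))
    if f>22: break
arm.wait(.7);print(fz(arm)-f0);st(arm)
s=arm.snapshot("scene");cv2.imwrite("pics/e.png",cv2.resize(s["image"][190:330,190:350,::-1],(640,560)))
E
```

```text
0.057 0.0573 7.8 [ 0.9 -0.3  5.6]
0.055 0.0555 9.12 [ 1.3 -0.3  6.3]
0.054 0.0546 9.62 [ 0.8 -0.3  7.5]
0.0533 0.054 10.2 [ 0.2 -0.9  8.2]
0.0528 0.0536 10.6 [ 0.2 -0.8  8.3]
0.0523 0.0533 12.33 [-1.5  0.1  9.8]
0.0518 0.0533 15.9 [-1.5 -0.2 14.3]
0.0513 0.0533 19.03 [-3.3  1.  17.1]
0.0508 0.0532 22.67 [-4.1  1.2 21. ]
22.736753597612026
 22.23 [ 0.5789 -0.2336  0.0532] [-5.13  0.55 20.74] [0.277 1.082 0.011] 0.0172 62.3
```

View pics/e.png

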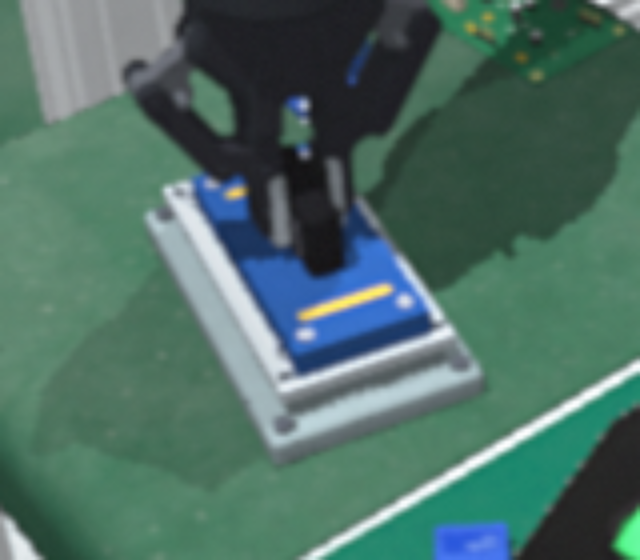

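The cover lies flat on the plate. The plate is hard on its stop, having travelled 12.1 mm, with a steady 22.7 N on it.

```bash
python3 -c "
from bench import arm
print(arm.sign_off())"
```

```text
the job is handed in; nothing more can be done
None
```

The cover's hole is over the pin, the cover is flat on the board, and the plate is pressed to its stop at about 23 N with the grip still held; I handed the job in at about 22 s.

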